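# Unlock the trimming clamp and lay the grip in the crate

### The arm

A 6-joint arm with a two-finger parallel gripper is mounted at the origin on the work surface. World frame = base frame: x ahead of the robot, y to its left, z up, the work surface at z = 0. Lengths are in m, angles in rad, forces in N, time in s.
With the tool pointing down it reaches from about 0.25 to 0.775 m from the base axis. Payload 4 kg.
Tool frame: the origin (TCP) lies at the very end of the fingers, on their centre line; the grasp point (between the pads) lies 19 mm behind it; z points along the fingers, y is the direction in which the jaws open and shut (so a half turn about z gives the same grasp; the last joint's range is limited). The gripper opens to 85 mm and grips with 20 to 120 N. Pads are 22 mm wide; open, the fingers measure 114 mm over their backs; the gripper's body (76 mm by 85 mm) begins 54 mm behind the grasp point. The pads swing forward as they close: fully open they stand 13 mm farther back than shut.
Start: joints at [1.154, 0.087, 1.371, -0, 1.684, -0.103], TCP at [0.17, 0.523, 0.231] pointing down, gripper open.
Joint ranges: [-3.1, 3.1], [-0.76, 2.03], [0.27, 2.55], [-1.08, 4.22], [0.17, 2.65], [-2.57, 2.57]. Speed limits (rad/s): [2.79, 2.79, 3.14, 3.14, 3.14, 3.14].

### API

Orientations are given as a rotation vector (axis times angle).
In Python, from rig import env gives the robot as it stands.
- The arm moves only by the tool move_arm, never from a script. Its argument "rows" is text: rows parted by semicolons, each of 6 numbers parted by spaces: the shift along the tool's x, y, z each as a share of 1000 mm, from -1 to 1, then the turn, a rotation vector about the tool's x, y, z each as a share of 90 degrees, from -1 to 1. A call has exactly 8 rows; each row is the pose to reach, as a shift and turn from the pose measured when the call began, along the tool's axes at that moment; what a row does not reach only later rows make up. A row lasts 1/8 s, in which the tool goes at most 62.5 mm and 10.7 degrees, less where a joint would pass 70% of its speed; a pose out of reach is approached as far as the arm can. A call with a number of a shift or a turn outside -1 to 1 is refused whole. A call with a gripper value outside its range is refused whole. "grip" is the opening, from -1 (shut) to 1 (fully open), set as the call begins (left out, the last holds). The fingers move at their own pace and stop on an object; the grip force is fixed at half the most. Time passes only in rows, so rows that repeat a pose let the fingers close, or fill a call up. It gives the time, the measured TCP pose, the force and the opening at its end, in the units of the state.
- env.get_obs(): the state, without advancing time (a new reading comes with each control period).
- env.read_camera(name): name is "side" or "top" or "wrist"; returns the picture (400x640x3 uint8, red, green, blue); there is no depth.
- env.get_calibration(name): a dict with "camera_matrix" (3x3 intrinsics, pixels), "R" (3x3) and "t" (3): a world point X has camera coordinates R X + t; the wrist camera has in their place "mount" (4x4, takes a point from camera to tool coordinates, whose origin is the TCP and whose axes are the flange's). Camera axes: x right, y down, z forward; pixel columns grow to the right and rows downward; lengths in m; the calibration is good to about 2 mm. A picture is of the moment at which its call begins: read the wrist's pose just before it. get_calibration takes no time and is no camera call.
- env.sign_off(): hands the job in, once; it reports no verdict.
The state is a dict: "clock": time; "joint_positions": joint angles; "qvel": joint speeds; "effort": joint torques, N m; "tcp_pos": TCP position; "eef_rot": TCP orientation; "wrist_force": force on the tool from outside, world axes, zero at the start; "torque": the same for the moment, N m; "gripper_width": finger opening in m.
Only numpy, scipy, OpenCV 4.12 (cv2) and the standard library are available. Lean on these libraries where they do the work, as an engineer would, in place of code of your own. Each camera call takes 0.05 s, during which the arm holds its last target. There are 200 camera calls.

### The job

The trimmed handbrake grip stands in the toggle clamp, and a lock bolt holds the clamp's red lever down: draw the yellow-knobbed bolt right out, then swing the lever up to open the clamp and leave it open. Lift the grip out by its upper end and lay it down on its side on the bench, then take it again across its middle (the crate is too narrow for laying it down from its end) and lay it flat on the foam, beside the two finished grips and lying the same way as they do. Put it down without dropping or toppling it, and leave the finished grips, the knife and the cutter where they are.

Things in the scene. Friction and masses are not known exactly. Their poses are not given: they have to be found in the camera images.
- bolt (a joint): Lock bolt: a 12 mm steel bar lying across the top of the lever's shank, in two lugs. Value in m: how far it is drawn out; 0 = home (lever locked), end stop 0.034; the lever is free from about 0.027. It moves straight along the clamp's -y, needs 2 to 3 N, has no spring and stays where it is left.
- bolt_knob (a point): Centre of the bolt's upright yellow knob, a bar 14 mm (clamp x) x 16 mm (clamp y) whose top is 15 mm above this point and which is clear all round down to 20 mm below it. Axes are the clamp's: pull it along -y.
- lever (a joint): Red-handled lever of the toggle clamp, rad: 0 = lying flat, clamp shut; grows as its free end swings up in the clamp's x-z plane; pi/2 = upright, clamp open, the pad drawn back 26 mm; end stop 1.8. It stays where it is left (about 4 N at the handle moves it). With the bolt home it cannot move more than about 0.1.
- lever_grip (a point): Centre of the lever's red handle, 90 mm long, 24 mm wide (along the clamp's y), 26 mm deep, on a line through the pivot and 95 mm from it; the handle ends 45 mm farther out. With the lever flat it points along the clamp's -x, is 57 mm above the bench and 32 mm above the base plate. The point turns with the lever.
- lever_pivot (a point): Pivot of the lever, 57 mm above the bench; its axes are the clamp's: x towards the clamped grip (136 mm away), y along the pivot pin, z up.
- piece_center (a point): Centre of the handbrake grip to move: rigid black bar 140 mm long (own z, foot to top), 42 (own x) x 36 mm (own y), 0.18 kg, steel band at the foot, steel button (18 mm wide, 8 mm high) on the top end. At first it stands in the clamp, foot 12 mm above the bench, axes as the clamp's; a sprung pad holds it with 12 N. Above its centre it is free all round. It stays standing when the clamp opens.
- crate_bed (a point): Centre of the crate's foam floor, on its surface, 34 mm above the bench; axes are the crate's. Grey crate, fixed, 300 mm (x) x 200 mm (y) x 120 mm high, inside 272 x 172 mm, its rim 86 mm above the foam. The two finished grips lie in its -x half, their length along its y; the +x half is empty.
- done0_center (a point): Centre of a finished grip, the same size as the other, lying in the crate with its length along the crate's y and its 36 mm side across, 42 mm high. Bystander.
- done1_center (a point): Centre of the second finished grip, lying beside the first, nearer the empty half. Bystander.
- knife_center (a point): Trimming knife with a green handle, 160 mm long, 24 mm wide, 18 mm high, lying on the bench beyond the clamp and the crate. Bystander.
- cutter_center (a point): Yellow cutter, 140 mm long, 26 mm wide, 19 mm high, lying on the bench beside the robot, to its left. Bystander. The bench straight ahead of the robot, nearer to it than the clamp and the crate, is clear.
- clamp: The toggle clamp, fixed to the bench: grey base plate 345 x 110 x 12 mm, length along x; origin at the middle of its underside. The pivot is at x = -15 mm, the bolt's two lugs (80 mm high) at x = -49, steel cheeks (72 mm high) from -33 to 71, the standing grip at x = 121, a soft jaw (78 mm high) from 142 to 173 mm.
There are look-alikes about, which are no part of the job. What is shaped like the part that bears piece_center but purple is not meant.

How it is judged:
On the way, in this order (a step that is already met when the one before it is completed fails the run):
1. the lock bolt is drawn out while the lever still lies down (value of joint bolt above 0.027 m and value of joint lever below 0.15 rad), for 0.1 s.
2. the lever is swung up and the clamp is open, the grip still standing in it (value of joint lever above 1.2 rad and distance of piece_center from where it was at the start of the episode below 0.02 m), for 0.1 s.
3. the grip lies on its side on the bench, let go and at rest (height (world z) of piece_center below 0.028 m and angle between piece_center's own z axis and vertical between 1.4 and 1.74 rad and contact force between the fingers and piece below 0.2 N and linear speed of piece below 0.05 m/s), for 0.1 s.
At the end, for the whole second after the job is handed in: The grip lies flat on the crate's foam in the empty half (centre 12 to 27 mm above the foam), its length within 20 degrees of the crate's y as the finished grips lie (either end first), let go and at rest; the lever stands at more than 1.2 rad and the bolt is still drawn out by more than 25 mm (z of piece_center in the frame of crate_bed between 0.012 and 0.027 m and x of piece_center in the frame of crate_bed between -0.03 and 0.13 m and y of piece_center in the frame of crate_bed between -0.03 and 0.03 m and angle between the z axis of piece_center and the y axis of crate_bed, either way round below 0.35 rad and linear speed of piece below 0.02 m/s and value of joint lever above 1.2 rad and value of joint bolt above 0.025 m); the robot touches nothing.
It fails at once if the grip is pulled out of the clamp before the clamp is open (distance of piece_center from where it was at the start of the episode above 0.03 m and value of joint lever below 0.8 rad).
It fails at once if the grip is dropped or toppled (moves faster than 0.8 m/s while not held) (linear speed of piece above 0.8 m/s and contact force between the fingers and piece below 0.1 N).
It fails at once if a finished grip is shifted by more than 25 mm (distance of any of done0_center, done1_center from where it was at the start of the episode above 0.025 m).
It fails at once if the knife or the cutter is shifted by more than 25 mm (distance of any of knife_center, cutter_center from where it was at the start of the episode above 0.025 m).
It also fails if it takes over 66 s, if anything falls off the work surface, if the arm or the gripper's body presses on something with over 40 N, if the wrist force passes 120 N, or if a joint passes its speed limit or range.

## Working session

There is one attempt and no reset: what is moved stays moved. The work goes in short steps, Python scripts to look and compute and a tool call to move; the robot and the scene stay as the last step left them, time stands still between calls to the robot, and variables do not carry over. Pictures are saved under pics/ and viewed, about 8 in all and at most 12, crops included, and the job is handed in when it is done.

Besides the shell and the picture viewer there is one more tool, called after ">>>" by a JSON object that holds its "fn" and its "kwargs". move_arm: Moves the arm, as the interface text tells. Its arguments: {"type":"object","properties":{"rows":{"type":"string"},"grip":{"type":"number"}},"required":["rows"]}

```bash
ls; mkdir -p pics; python3 - <<'E'
from rig import env
import cv2,numpy as np
o=env.get_obs(); print({k:np.round(v,3) for k,v in o.items()})
for n in ("side","top"):
    im=env.read_camera(n); cv2.imwrite(f"pics/{n}0.png",im[:,:,::-1])
    c=env.get_calibration(n); print(n,{k:np.round(v,3).tolist() for k,v in c.items()})
print(env.get_calibration("wrist"))
E
```

```text
pics
{'clock': np.float64(0.0), 'joint_positions': array([ 1.154,  0.088,  1.372,  0.   ,  1.684, -0.103]), 'qvel': array([-0.001,  0.001,  0.   , -0.001,  0.   , -0.001]), 'effort': array([ 0.0000e+00, -3.5187e+01, -3.1328e+01, -0.0000e+00,  1.1000e-02,
        0.0000e+00]), 'tcp_pos': array([0.17 , 0.523, 0.23 ]), 'eef_rot': array([-4.910e-01, -3.102e+00,  3.000e-03]), 'wrist_force': array([-1.137,  0.071,  0.416]), 'torque': array([ 0.01 ,  0.003, -0.03 ]), 'gripper_width': np.float64(0.086)}
side {'camera_matrix': [[457.926, 0.0, 314.837], [0.0, 457.926, 190.681], [0.0, 0.0, 1.0]], 'R': [[0.921, -0.389, 0.007], [-0.3, -0.72, -0.626], [0.248, 0.575, -0.78]], 't': [-0.489, 0.205, 1.17]}
top {'camera_matrix': [[471.739, 0.0, 319.278], [0.0, 471.739, 195.856], [0.0, 0.0, 1.0]], 'R': [[0.025, -1.0, -0.012], [-0.997, -0.024, -0.073], [0.072, 0.014, -0.997]], 't': [-0.028, 0.534, 1.314]}
{'camera_matrix': array([[289.08406577,   0.        , 319.27114392],
       [  0.        , 289.08406577, 200.6690123 ],
       [  0.        ,   0.        ,   1.        ]]), 'mount': array([[-2.15138254e-04, -9.59725849e-01, -2.80938159e-01,
         7.02038479e-02],
       [ 9.99998501e-01, -6.89203214e-04,  1.58863506e-03,
        -8.29368040e-05],
       [-1.71827761e-03, -2.80937396e-01,  9.59724558e-01,
        -1.42114909e-01],
       [ 0.00000000e+00,  0.00000000e+00,  0.00000000e+00,
         1.00000000e+00]])}
```

View pics/top0.png

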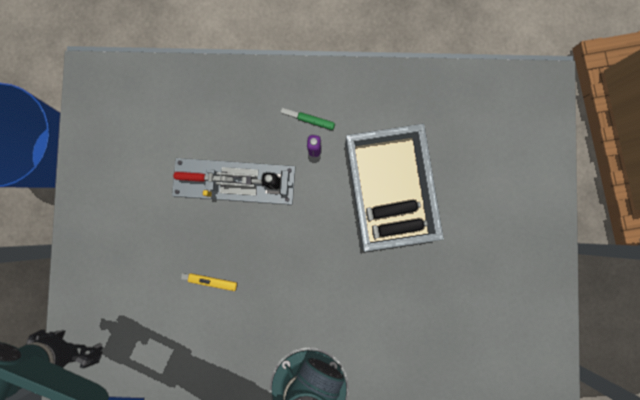

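View pics/side0.png

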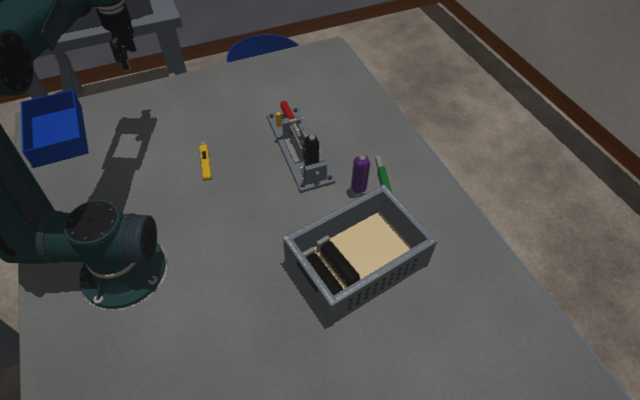

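Top view: the clamp is at (172–296,157–205), with the red lever end on the left and the yellow knob at about (207,193). The black standing grip is at (270,180). A purple look-alike stands off the clamp at (314,145), and it isn't the one meant. The crate is at (347–440,125–250), with the finished grips in its near half. I'll enlarge the clamp and crate to confirm and to read corner pixels.

```bash
python3 - <<'E'
import cv2,numpy as np
t=cv2.imread("pics/top0.png"); s=cv2.imread("pics/side0.png")
a=cv2.resize(t[145:215,165:305],None,fx=5.6,fy=5.6,interpolation=cv2.INTER_CUBIC)  # 784x392
cv2.imwrite("pics/c1.png",a)
b=cv2.resize(t[115:260,335:450],None,fx=4,fy=4,interpolation=cv2.INTER_CUBIC)
c=cv2.resize(s[90:200,258:340],None,fx=5,fy=5,interpolation=cv2.INTER_CUBIC)
h=max(b.shape[0],c.shape[0]); im=np.zeros((600,800,3),np.uint8)
im[:b.shape[0],:b.shape[1]]=b; w=800-b.shape[1]; c=c[:,:w]
im[:c.shape[0],b.shape[1]:b.shape[1]+c.shape[1]]=c; cv2.imwrite("pics/c2.png",im); print(b.shape,c.shape)
E
```

```text
(580, 460, 3) (550, 340, 3)
```

View pics/c1.png

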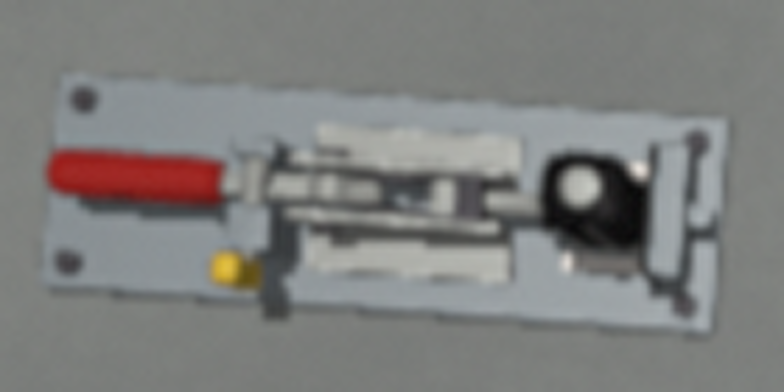

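View pics/c2.png

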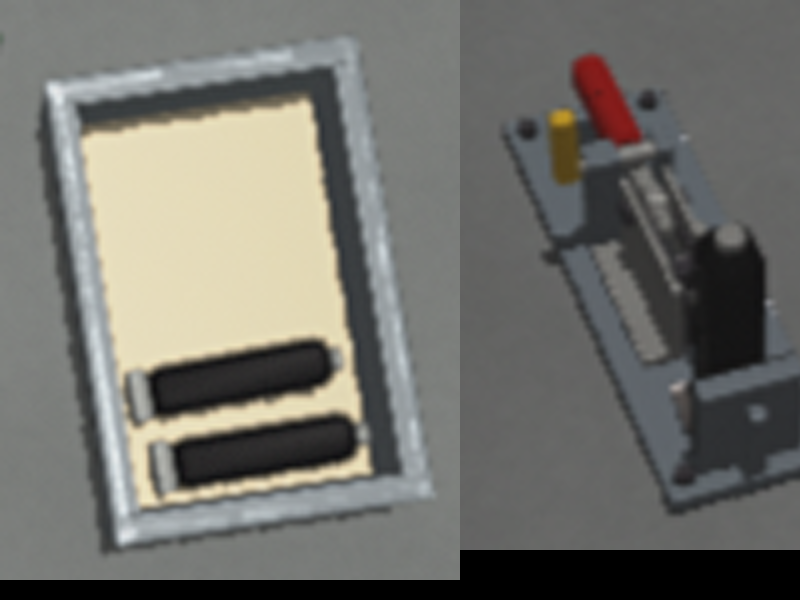

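The crops show the only black bar standing in the clamp jaw, with a light button, at top (270,180), so that is the piece. The purple one is free-standing. I'll fit the planar poses of the clamp and crate to the corners seen in both cameras.

```bash
cat > h.py <<'E'
from rig import env
import cv2,numpy as np
from scipy.optimize import least_squares
from scipy.spatial.transform import Rotation as R
C={n:env.get_calibration(n) for n in("top","side")}
def proj(n,X):
    c=C[n]; p=(np.asarray(X)@c["R"].T+c["t"])@c["camera_matrix"].T
    return p[...,:2]/p[...,2:]
def back(n,uv,z):
    c=C[n]; d=c["R"].T@np.linalg.solve(c["camera_matrix"],[*uv,1]); o=-c["R"].T@c["t"]
    return o+d*(z-o[2])/d[2]
def W(p,X):
    c,s=np.cos(p[2]),np.sin(p[2]); X=np.asarray(X,float)
    return np.stack([p[0]+c*X[...,0]-s*X[...,1],p[1]+s*X[...,0]+c*X[...,1],X[...,2]],-1)
def fit(obs,p0):
    f=lambda p:np.concatenate([proj(n,W(p,x))-uv for n,x,uv in obs]).ravel()
    r=least_squares(f,p0); return r.x,r.fun.reshape(-1,2)
E
python3 - <<'E'
from h import *
np.set_printoptions(precision=4,suppress=True)
t1=lambda a:(np.array(a)+.5)/5.6-.5+[165,145]
t2=lambda a:(np.array(a)+.5)/4-.5+[335,115]
s2=lambda a:(np.array(a)-[460,0]+.5)/5-.5+[258,90]
cl=[("top",[[-.1725,.055,.012],[.1725,.055,.012],[.1725,-.055,.012],[-.1725,-.055,.012]],t1([[60,75],[727,118],[712,332],[45,290]])),
 ("side",[[-.1725,-.055,.012],[.1725,-.055,.012]],s2([[505,123],[672,506]]))]
p,r=fit(cl,[.5,.15,-1.57]); print("clamp",p,np.degrees(p[2]));print(r)
K=[("top",[[.15,.1,.12],[.15,-.1,.12],[-.15,-.1,.12],[-.15,.1,.12]],t2([[45,85],[355,38],[432,495],[118,545]])),
 ("side",[[-.15,.1,.12],[.15,.1,.12],[.15,-.1,.12],[-.15,-.1,.12]],np.array([[285,241],[383,193],[435,242],[331,306]]))]
q,r=fit(K,[.5,-.15,0.1]); print("crate",q,np.degrees(q[2]));print(r)
np.savez("pose.npz",p=p,q=q)
print("piece",W(p,[.121,0,.082])); print("top button px",proj("top",W(p,[.121,0,.16])),"obs",t1([580,187]),"side",proj("side",W(p,[.121,0,.16])),s2([733,235]))
# knob: top of knob seen in top (228,268) & side (562,115)
ut,us=t1([228,268]),s2([562,117])
f=lambda X:np.r_[proj("top",X)-ut,proj("side",X)-us]
r=least_squares(f,[.5,.2,.1]); X=r.x; print("knob top",X,r.fun)
c,s=np.cos(p[2]),np.sin(p[2]); d=X[:2]-p[:2]; print("in clamp",c*d[0]+s*d[1],-s*d[0]+c*d[1])
print("lever grip",W(p,[-.11,0,.057]), proj("top",W(p,[[-.155,0,.07],[-.065,0,.07]])),t1([[48,172],[220,178]]))
E
```

```text
clamp [ 0.5722  0.2313 -1.6135] -92.44431080103983
[[-0.1454 -0.3149]
 [ 0.5462 -0.126 ]
 [ 0.4625  0.0106]
 [-0.9189 -0.573 ]
 [-0.9297  0.6875]
 [-0.0752 -0.0094]]
crate [ 0.5542 -0.2154  0.1746] 10.001647046483791
[[ 3.0807  0.9633]
 [ 0.6551  1.3523]
 [ 0.574   0.1587]
 [ 2.6345 -0.8012]
 [-1.2932 -1.6321]
 [ 0.0192 -6.1846]
 [ 0.2375 -0.3205]
 [-0.1371 -0.4431]]
piece [0.567  0.1104 0.082 ]
top button px [269.4657 177.6919] obs [268.1607 177.9821] side [311.7054 137.5898] [312.2 136.6]
knob top [0.5289 0.2822 0.1203] [ 0.0569 -0.1657 -0.1994  0.0132]
in clamp -0.04903143642328538 -0.045391106917614596
lever grip [0.5769 0.3412 0.057 ] [[172.9847 174.7015]
 [205.6307 176.8662]] [[173.1607 175.3036]
 [203.875  176.375 ]]
```

```bash
cat >> h.py <<'E'
np.set_printoptions(precision=4,suppress=True)
def ori(pitch,az_jaw,az_tilt=None):
    """tool z: pitch deg from up (180=down), leaning toward azimuth az_tilt (rad) when <180; jaw y at azimuth az_jaw (horizontal)"""
    y=np.array([np.cos(az_jaw),np.sin(az_jaw),0]); a=np.radians(pitch)
    t=np.array([y[1],-y[0],0]) if az_tilt is None else np.array([np.cos(az_tilt),np.sin(az_tilt),0])
    z=t*np.sin(a)+np.array([0,0,np.cos(a)]); return np.stack([np.cross(y,z),y,z],1)
def rows(wps,o=None):
    o=o or env.get_obs(); R0=R.from_rotvec(o["eef_rot"]); p0=np.array(o["tcp_pos"])
    print("from",p0,"t",round(float(o["clock"]),2))
    for p,M in wps:
        M=R.from_matrix(M) if M is not None else R0
        d=R0.inv().apply(np.array(p)-p0); r=(R0.inv()*M).as_rotvec()/(np.pi/2)
        print(" ".join(f"{v:.4f}" for v in [*d,*r]))
E
python3 - <<'E'
from h import *
t2=lambda a:(np.array(a)+.5)/4-.5+[335,115]
K=[("top",[[.15,.1,.12],[.15,-.1,.12],[-.15,-.1,.12],[-.15,.1,.12]],t2([[45,85],[355,38],[432,495],[118,545]])),
 ("side",[[-.15,.1,.12],[.15,-.1,.12],[-.15,-.1,.12]],np.array([[285,241],[435,242],[331,306]]))]
q,r=fit(K,[.5,-.15,0.1]); print("crate",q,np.degrees(q[2]));print(r)
p=np.load("pose.npz")["p"]; np.savez("pose.npz",p=p,q=q)
# done grips in crate frame
for uv in ([[140,397],[335,355]],[[165,468],[360,432]]):
    for a in t2(uv):
        X=back("top",a,.055)[:2]-q[:2]; c,s=np.cos(q[2]),np.sin(q[2]); print(c*X[0]+s*X[1],-s*X[0]+c*X[1])
o=env.get_obs(); print(R.from_rotvec(o["eef_rot"]).as_matrix())
print("purple",back("top",[314,140],.14),"cutter",back("top",[238,286],.01),back("top",[182,277],.01))
rows([([.50,.30,.24],ori(180,p[2]+np.pi/2))])
E
```

```text
crate [ 0.5548 -0.2137  0.1792] 10.26726385653468
[[ 2.1999  0.9221]
 [-0.2871  0.9684]
 [ 0.1444 -0.3234]
 [ 2.2684 -0.928 ]
 [-1.3141 -1.9854]
 [ 0.0227 -1.2712]
 [ 0.1655 -1.0942]]
-0.05787696993784653 0.07030692540044794
-0.05002481635450889 -0.06618638406872696
-0.10835577468987197 0.061272944440197194
-0.10457750740407792 -0.07413499420704842
[[-0.9512  0.3087 -0.0008]
 [ 0.3087  0.9512 -0.0018]
 [ 0.0002 -0.002  -1.    ]]
purple [0.6702 0.0004 0.14  ] cutter [0.275  0.2072 0.01  ] [0.2959 0.3665 0.01  ]
from [0.1696 0.5227 0.2302] t 0.1
-0.3830 -0.1099 -0.0096 -0.0012 0.0007 0.8274
```

>>> {"fn": "move_arm", "kwargs": {"rows": "-0.05 -0.014 -0.001 0 0 0.11; -0.1 -0.028 -0.002 0 0 0.22; -0.15 -0.042 -0.004 0 0 0.33; -0.2 -0.056 -0.005 0 0 0.44; -0.25 -0.07 -0.006 0 0 0.55; -0.31 -0.09 -0.008 0 0 0.66; -0.35 -0.1 -0.009 0 0 0.75; -0.383 -0.11 -0.01 -0.001 0.001 0.827", "grip": 1}}

```text
clock: 1.1
tcp_pos: [0.5012, 0.2984, 0.2395]
eef_rot: [-2.273, -2.167, 0.002]
wrist_force: [0.4, 0.8, -0.3]
gripper_width: 0.0856
```

```bash
cat >> h.py <<'E'
def wrist(name):
    o=env.get_obs(); c=env.get_calibration("wrist"); im=env.read_camera("wrist")
    cv2.imwrite(f"pics/{name}.png",im[:,:,::-1])
    T=np.eye(4); T[:3,:3]=R.from_rotvec(o["eef_rot"]).as_matrix(); T[:3,3]=o["tcp_pos"]; M=np.linalg.inv(T@c["mount"])
    C[name]=dict(camera_matrix=c["camera_matrix"],R=M[:3,:3],t=M[:3,3]); np.savez(f"{name}.npz",**C[name]); return o
E
python3 - <<'E'
from h import *
o=wrist("w1"); print({k:np.round(o[k],4) for k in("clock","tcp_pos","joint_positions","wrist_force")})
p=np.load("pose.npz")["p"]
print(proj("w1",W(p,[[-.1725,.055,.012],[-.1725,-.055,.012],[.1725,-.055,.012],[.1725,.055,.012],[-.049,-.045,.12],[.121,0,.16],[-.155,0,.07]])))
E
```

```text
{'clock': np.float64(1.1), 'tcp_pos': array([0.5012, 0.2984, 0.2395]), 'joint_positions': array([0.4397, 0.1616, 1.2721, 0.0004, 1.7097, 0.4872]), 'wrist_force': array([ 0.3905,  0.7924, -0.3045])}
[[426.3911  83.0835]
 [333.9142  83.6057]
 [331.8524 326.3974]
 [404.037  326.1816]
 [348.5504 210.5066]
 [394.1817 387.3518]
 [390.6477  95.6102]]
```

View pics/w1.png

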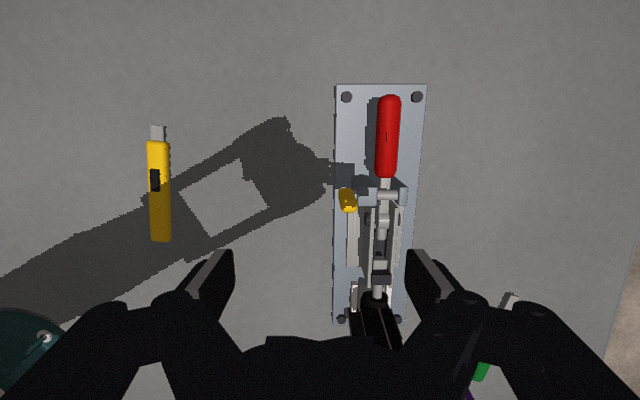

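The w1 wrist view matches the fitted clamp. The corners are seen at (427,84) and (334,84) against predictions of (426,83) and (334,84). The yellow knob is at about (349,205) and the red lever end at about (390,95). Next is the descent to the knob.

```bash
python3 - <<'E'
from h import *
p=np.load("pose.npz")["p"]; M=ori(180,p[2]+np.pi/2)
k=W(p,[-.049,-.045,.15]); print(k)
rows([(k,M),(k*[1,1,0]+[0,0,.092],M)])
E
```

```text
[0.5293 0.2822 0.15  ]
from [0.5043 0.2957 0.2391] t 1.15
-0.0119 0.0256 0.0892 0.0008 0.0020 -0.0072
-0.0117 0.0255 0.1472 0.0008 0.0020 -0.0072
```

>>> {"fn": "move_arm", "kwargs": {"rows": "-0.004 0.008 0.03 0 0.001 -0.003; -0.008 0.017 0.06 0 0.002 -0.007; -0.012 0.0255 0.085 0 0.002 -0.007; -0.012 0.0255 0.105 0 0.002 -0.007; -0.012 0.0255 0.125 0 0.002 -0.007; -0.012 0.0255 0.14 0 0.002 -0.007; -0.012 0.0255 0.147 0 0.002 -0.007; -0.012 0.0255 0.147 0 0.002 -0.007", "grip": 0}}

```text
clock: 2.15
tcp_pos: [0.5291, 0.2819, 0.0919]
eef_rot: [2.268, 2.173, 0.0]
wrist_force: [1.2, 0.4, -0.4]
gripper_width: 0.0429
```

>>> {"fn": "move_arm", "kwargs": {"rows": "0 0 0 0 0 0; 0 0 0 0 0 0; 0 0 0 0 0 0; 0 0 0 0 0 0; 0 0 0 0 0 0; 0 0 0 0 0 0; 0 0 0 0 0 0; 0 0 0 0 0 0", "grip": -1}}

```text
clock: 3.15
tcp_pos: [0.5293, 0.2821, 0.093]
eef_rot: [2.268, 2.173, 0.002]
wrist_force: [-1.9, -0.4, 5.5]
gripper_width: 0.0143
```

>>> {"fn": "move_arm", "kwargs": {"rows": "0 -0.005 0 0 0 0; 0 -0.01 0 0 0 0; 0 -0.015 0 0 0 0; 0 -0.02 0 0 0 0; 0 -0.026 0 0 0 0; 0 -0.032 0 0 0 0; 0 -0.034 0 0 0 0; 0 -0.035 0 0 0 0"}}

```text
clock: 4.15
tcp_pos: [0.4953, 0.2837, 0.0931]
eef_rot: [2.267, 2.172, 0.006]
wrist_force: [6.7, 0.9, -2.5]
gripper_width: 0.0149
```

```bash
python3 - <<'E'
from h import *
o=wrist("w2"); print({k:np.round(o[k],4) for k in("clock","tcp_pos","wrist_force","gripper_width")})
E
```

```text
{'clock': np.float64(4.15), 'tcp_pos': array([0.4953, 0.2837, 0.0931]), 'wrist_force': array([ 6.7187,  0.8518, -2.5054]), 'gripper_width': np.float64(0.0149)}
```

View pics/w2.png

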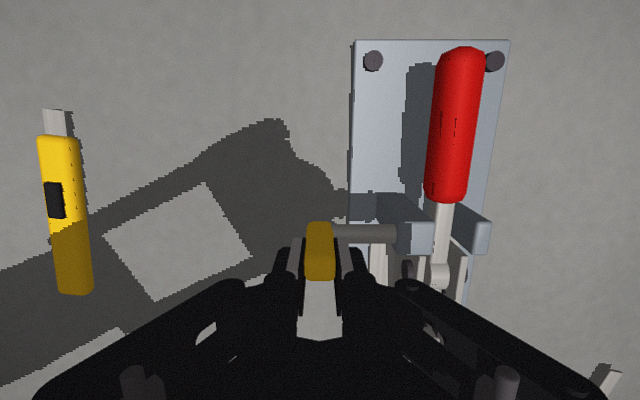

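w2 shows the knob between the fingers at (320,250), moved the full 34 mm. The bar end at (400,235) is clear of the lever shank. I'll release, then go to the lever handle.

```bash
python3 - <<'E'
from h import *
p=np.load("pose.npz")["p"]; M=ori(180,p[2]+np.pi/2)
o=env.get_obs(); a=o["tcp_pos"]; l=W(p,[-.130,0,.15])
rows([(a,None),([a[0],a[1],.15],M),(l,M),(W(p,[-.130,0,.04]),M)])
E
```

```text
from [0.4953 0.2837 0.093 ] t 4.2
0.0000 0.0000 0.0000 0.0000 0.0000 0.0000
0.0001 0.0002 -0.0570 0.0027 -0.0006 -0.0001
0.0810 0.0793 -0.0566 0.0027 -0.0006 -0.0001
0.0809 0.0788 0.0534 0.0027 -0.0006 -0.0001
```

>>> {"fn": "move_arm", "kwargs": {"rows": "0 0 0 0 0 0; 0 0 0 0 0 0; 0 0 -0.005 0 0 0; 0 0 -0.035 0.002 0 0; 0 0 -0.058 0.002 0 0; 0.025 0.025 -0.06 0.003 0 0; 0.055 0.055 -0.058 0.003 0 0; 0.081 0.079 -0.056 0.003 0 0", "grip": 0.2}}

```text
clock: 5.2
tcp_pos: [0.5783, 0.3621, 0.1499]
eef_rot: [-2.268, -2.173, -0.001]
wrist_force: [0.4, -0.1, 0.4]
gripper_width: 0.0514
```

```bash
python3 - <<'E'
from h import *
p=np.load("pose.npz")["p"]; M=ori(180,p[2]+np.pi/2)
rows([(W(p,[-.130,0,.04]),M)])
E
```

```text
from [0.5783 0.3621 0.1499] t 5.2
-0.0011 -0.0005 0.1099 -0.0002 -0.0008 -0.0001
```

>>> {"fn": "move_arm", "kwargs": {"rows": "-0.001 0 0.03 0 0 0; -0.001 0 0.055 0 0 0; -0.001 0 0.08 0 0 0; -0.001 0 0.1 0 0 0; -0.001 0 0.11 0 0 0; -0.001 0 0.11 0 0 0; -0.001 0 0.11 0 0 0; -0.001 0 0.11 0 0 0"}}

```text
clock: 6.2
tcp_pos: [0.5789, 0.3616, 0.0414]
eef_rot: [-2.268, -2.173, -0.005]
wrist_force: [0.4, 0.1, -0.2]
gripper_width: 0.0513
```

>>> {"fn": "move_arm", "kwargs": {"rows": "0 0 0 0 0 0; 0 0 0 0 0 0; 0 0 0 0 0 0; 0 0 0 0 0 0; 0 0 0 0 0 0; 0 0 0 0 0 0; 0 0 0 0 0 0; 0 0 0 0 0 0", "grip": -1}}

```text
clock: 7.2
tcp_pos: [0.5782, 0.3619, 0.0427]
eef_rot: [-2.267, -2.172, -0.004]
wrist_force: [-5.3, -0.7, 5.1]
gripper_width: 0.023
```

```bash
python3 - <<'E'
from h import *
p=np.load("pose.npz")["p"]
o=env.get_obs(); print(o["tcp_pos"],o["gripper_width"],o["wrist_force"],R.from_rotvec(o["eef_rot"]).as_matrix())
# grasp point 18mm behind; lever radius vector; arc with vertical tool
r=.115
M=R.from_rotvec(o["eef_rot"]).as_matrix()
piv=W(p,[-.015,0,.057]); x=W(p,[1,0,0])-W(p,[0,0,0])
g0=piv-r*x; off=o["tcp_pos"]-g0; print("off",off)
th=np.radians(np.linspace(5.75,92,16))
rows([(piv+r*(-np.cos(t)*x+np.sin(t)*np.array([0,0,1]))+off,M) for t in th])
E
```

```text
[0.5782 0.3619 0.0427] 0.023046726672865 [-5.267  -0.7029  5.1188] [[ 0.0427  0.9991  0.0008]
 [ 0.9991 -0.0427  0.0028]
 [ 0.0028  0.0006 -1.    ]]
off [ 0.0004  0.0007 -0.0143]
from [0.5782 0.3619 0.0427] t 7.2
-0.0005 0.0000 -0.0115 -0.0000 -0.0000 0.0000
-0.0022 0.0000 -0.0229 -0.0000 -0.0000 0.0000
-0.0051 0.0000 -0.0341 -0.0000 -0.0000 0.0000
-0.0090 0.0000 -0.0450 -0.0000 -0.0000 0.0000
-0.0140 0.0000 -0.0554 -0.0000 -0.0000 0.0000
-0.0200 0.0000 -0.0652 -0.0000 -0.0000 0.0000
-0.0270 0.0001 -0.0744 -0.0000 -0.0000 0.0000
-0.0349 0.0001 -0.0828 -0.0000 -0.0000 0.0000
-0.0435 0.0001 -0.0904 -0.0000 -0.0000 0.0000
-0.0529 0.0001 -0.0971 -0.0000 -0.0000 0.0000
-0.0629 0.0001 -0.1029 -0.0000 -0.0000 0.0000
-0.0735 0.0001 -0.1076 -0.0000 -0.0000 0.0000
-0.0844 0.0001 -0.1112 -0.0000 -0.0000 0.0000
-0.0957 0.0001 -0.1137 -0.0000 -0.0000 0.0000
-0.1072 0.0001 -0.1151 -0.0000 -0.0000 0.0000
-0.1187 0.0001 -0.1153 -0.0000 -0.0000 0.0000
```

>>> {"fn": "move_arm", "kwargs": {"rows": "-0.0005 0 -0.0115 0 0 0; -0.002 0 -0.023 0 0 0; -0.005 0 -0.034 0 0 0; -0.009 0 -0.045 0 0 0; -0.014 0 -0.0555 0 0 0; -0.02 0 -0.065 0 0 0; -0.027 0 -0.0745 0 0 0; -0.035 0 -0.083 0 0 0"}}

```text
clock: 8.2
tcp_pos: [0.5762, 0.3249, 0.1235]
eef_rot: [-2.268, -2.172, 0.002]
wrist_force: [3.9, -3.1, -15.6]
gripper_width: 0.0228
```

```bash
python3 - <<'E'
from h import *
p=np.load("pose.npz")["p"]; r=.115
o=env.get_obs(); print(o["gripper_width"],o["wrist_force"],o["torque"])
M=ori(180,p[2]+np.pi/2)
piv=W(p,[-.015,0,.057]); x=W(p,[1,0,0])-W(p,[0,0,0]); off=np.array([.0004,.0007,-.0143])
g=o["tcp_pos"]-off-piv; print("lever est deg",np.degrees(np.arctan2(g[2],-g@x)),"r",np.linalg.norm(g))
rows([(piv+r*(-np.cos(t)*x+np.sin(t)*np.array([0,0,1]))+off,M) for t in np.radians([53,60,67,74,81,87,92,94])])
E
```

```text
0.022800027901923328 [  3.9498  -3.0651 -15.6431] [-0.0596 -0.8033 -0.0875]
lever est deg 46.02032877709628 r 0.11230266436381792
from [0.5762 0.3249 0.1235] t 8.2
-0.0088 0.0003 -0.0110 -0.0012 0.0001 -0.0006
-0.0205 0.0003 -0.0188 -0.0012 0.0001 -0.0006
-0.0331 0.0003 -0.0250 -0.0012 0.0001 -0.0006
-0.0463 0.0003 -0.0297 -0.0012 0.0001 -0.0006
-0.0600 0.0003 -0.0328 -0.0012 0.0001 -0.0006
-0.0720 0.0003 -0.0340 -0.0012 0.0001 -0.0006
-0.0820 0.0004 -0.0341 -0.0012 0.0001 -0.0006
-0.0860 0.0004 -0.0339 -0.0012 0.0001 -0.0006
```

>>> {"fn": "move_arm", "kwargs": {"rows": "-0.009 0 -0.01 0 0 0; -0.0205 0 -0.0175 0 0 0; -0.033 0 -0.0235 0 0 0; -0.046 0 -0.028 0 0 0; -0.06 0 -0.031 0 0 0; -0.072 0 -0.032 0 0 0; -0.082 0 -0.032 0 0 0; -0.086 0 -0.032 0 0 0"}}

```text
clock: 9.2
tcp_pos: [0.5724, 0.2419, 0.156]
eef_rot: [-2.263, -2.17, -0.007]
wrist_force: [4.8, 8.3, -14.3]
gripper_width: 0.0229
```

```bash
python3 - <<'E'
from h import *
p=np.load("pose.npz")["p"]
o=wrist("w3"); print(o["tcp_pos"],o["gripper_width"],o["wrist_force"],o["torque"])
piv=W(p,[-.015,0,.057]); x=W(p,[1,0,0])-W(p,[0,0,0]); off=np.array([.0004,.0007,-.0143])
g=o["tcp_pos"]-off-piv; print("lever est deg",np.degrees(np.arctan2(g[2],-g@x)),"r",np.linalg.norm(g))
s=env.read_camera("side")[:,:,::-1]; w=cv2.imread("pics/w3.png")
im=np.zeros((400,800,3),np.uint8); im[:250,:400]=cv2.resize(w,(400,250)); im[:400,400:]=cv2.resize(s[80:220,230:370],(400,400)); cv2.imwrite("pics/m3.png",im)
E
```

```text
[0.5724 0.2419 0.156 ] 0.022898849842535957 [  4.7719   8.2584 -14.3082] [ 1.3216 -0.8416 -0.0726]
lever est deg 92.56559439453636 r 0.11340527874503854
```

View pics/m3.png

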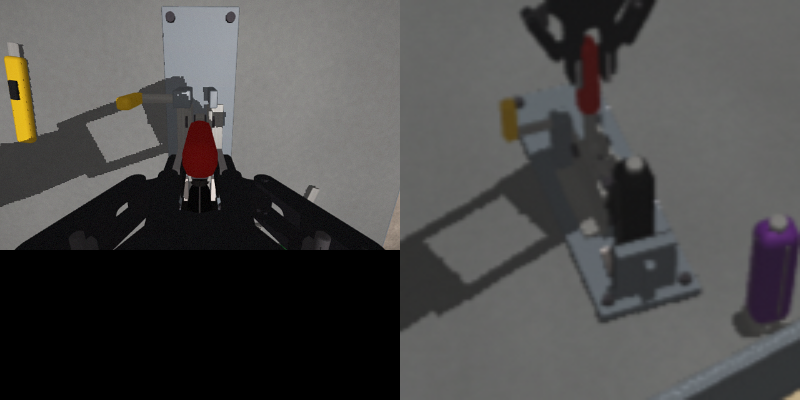

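The picture shows the lever upright in the fingers, the bolt knob drawn out on the left, and the black grip still standing. I'll release and go up, then plan the tilted grasp of the grip.

>>> {"fn": "move_arm", "kwargs": {"rows": "0 0 0 0 0 0; 0 0 0 0 0 0; 0 0 0 0 0 0; 0 0 -0.03 0 0 0; 0 0 -0.06 0 0 0; 0 0 -0.09 0 0 0; 0 -0.03 -0.12 0 0 0; 0 -0.08 -0.13 0 0 0", "grip": 0.3}}

```text
clock: 10.3
tcp_pos: [0.4932, 0.2441, 0.2893]
eef_rot: [-2.267, -2.17, -0.013]
wrist_force: [-0.6, -0.1, 0.6]
gripper_width: 0.0553
```

```bash
python3 - <<'E'
from h import *
o=env.get_obs(); q=o["joint_positions"]; print(q,o["tcp_pos"],o["gripper_width"])
P=[([.0878,1.3716],np.hypot(.1696,.5227),.2302),([.1616,1.2721],np.hypot(.5012,.2984),.2395),(q[1:3],np.hypot(*o["tcp_pos"][:2]),o["tcp_pos"][2])]
A=[];b=[]
for (a,c),r,z in P:
    A+=[[np.sin(a),np.sin(a+c),1,0],[np.cos(a),np.cos(a+c),0,1]]; b+=[r,z]
s=np.linalg.lstsq(np.array(A),b,rcond=None); print(s)
p=np.load("pose.npz")["p"]; az=p[2]+np.pi
g=W(p,[.121,0,.13])
for pitch in (120,125,130,135,140):
    M=ori(pitch,az); print(pitch,"final",g+.012*M[:,2],"pre",g-.08*M[:,2])
E
```

```text
[0.3528 0.079  1.2658 0.0063 1.7903 0.3979] [0.4932 0.2441 0.2893] 0.05531903639324565
(array([ 0.3752,  0.504 ,  0.0229, -0.199 ]), array([0.0001]), np.int32(4), array([2.6057, 2.2814, 0.0602, 0.0453]))
120 final [0.5774 0.1099 0.124 ] pre [0.4978 0.1133 0.17  ]
125 final [0.5769 0.11   0.1231] pre [0.5016 0.1132 0.1759]
130 final [0.5762 0.11   0.1223] pre [0.5058 0.113  0.1814]
135 final [0.5755 0.11   0.1215] pre [0.5105 0.1128 0.1866]
140 final [0.5748 0.1101 0.1208] pre [0.5157 0.1126 0.1913]
```

```bash
python3 - <<'E'
from h import *
p=np.load("pose.npz")["p"]; az=p[2]+np.pi
rows([([.44,.15,.29],ori(180,az))])
E
```

```text
from [0.4932 0.2441 0.2893] t 10.3
-0.0963 -0.0491 -0.0017 0.0059 -0.0023 -1.0006
```

>>> {"fn": "move_arm", "kwargs": {"rows": "-0.012 -0.006 0 0 0 -0.118; -0.024 -0.012 0 0 0 -0.236; -0.036 -0.018 0 0 0 -0.354; -0.048 -0.024 0 0 0 -0.472; -0.06 -0.03 0 0 0 -0.59; -0.072 -0.037 -0.001 0 0 -0.708; -0.084 -0.043 -0.001 0.003 -0.001 -0.826; -0.096 -0.049 -0.002 0.005 -0.002 -0.944", "grip": 1}}

```text
clock: 11.3
tcp_pos: [0.4397, 0.1498, 0.2914]
eef_rot: [0.197, 3.134, 0.002]
wrist_force: [0.8, -0.8, 0.8]
gripper_width: 0.0857
```

```bash
python3 - <<'E'
from h import *
p=np.load("pose.npz")["p"]; az=p[2]+np.pi
print(env.get_obs()["joint_positions"])
M=ori(133,az); g=W(p,[.121,0,.13]); rows([(g-.085*M[:,2],M)])
# refine the piece: wrist image of piece top
o=wrist("w4"); print(proj("w4",W(p,[.121,0,.16])))
E
```

```text
[ 0.2055 -0.1097  1.4478  0.001   1.8016 -1.2395]
from [0.4397 0.1498 0.2914] t 11.3
-0.0692 -0.0284 0.1035 -0.0208 -0.5210 -0.0501
[298.0296 305.9894]
```

>>> {"fn": "move_arm", "kwargs": {"rows": "-0.011 -0.0035 0.013 -0.003 -0.065 -0.006; -0.02 -0.007 0.026 -0.005 -0.13 -0.012; -0.03 -0.0105 0.039 -0.008 -0.195 -0.018; -0.038 -0.014 0.052 -0.01 -0.26 -0.025; -0.046 -0.018 0.065 -0.013 -0.325 -0.031; -0.054 -0.021 0.078 -0.015 -0.39 -0.037; -0.062 -0.025 0.091 -0.018 -0.455 -0.044; -0.069 -0.028 0.1035 -0.021 -0.521 -0.05"}}

```text
clock: 12.35
tcp_pos: [0.5047, 0.1127, 0.1895]
eef_rot: [0.049, 2.316, -0.018]
wrist_force: [0.9, -0.0, -0.7]
gripper_width: 0.0852
```

```bash
python3 - <<'E'
from h import *
p=np.load("pose.npz")["p"]; az=p[2]+np.pi
o=wrist("w5"); print(o["joint_positions"],o["tcp_pos"],o["gripper_width"]); print(proj("w5",W(p,[[.121,0,.16],[.100,-.018,.152],[.142,-.018,.152]])))
M=ori(133,az); g=W(p,[.121,0,.13]); rows([(g-.085*M[:,2],M),(g+.011*M[:,2],M)])
E
```

```text
[ 0.2355 -0.4662  2.1245 -0.314   0.7014 -1.1358] [0.5047 0.1127 0.1895] 0.08521621495207017
[[319.988  238.9085]
 [348.6354 220.4171]
 [291.3802 220.6044]]
from [0.5009 0.1117 0.1817] t 12.4
-0.0073 0.0015 -0.0014 0.0002 -0.0028 0.0009
-0.0077 0.0014 0.0946 0.0002 -0.0028 0.0009
```

View pics/w5.png

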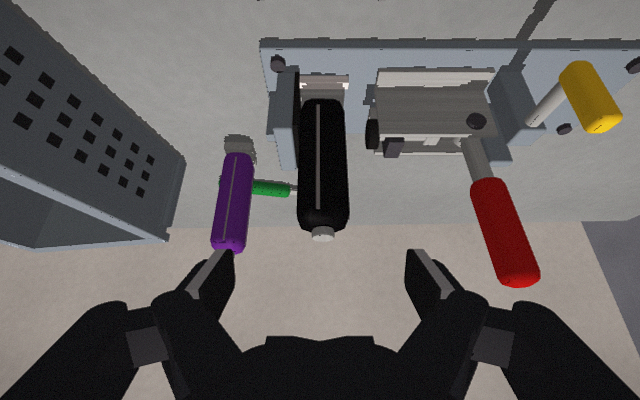

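w5 shows the black grip centred between the fingers. Its button is at (322,234) against a prediction of (320,239). The purple look-alike at (232,200) is well behind and to the left. Advancing and closing.

>>> {"fn": "move_arm", "kwargs": {"rows": "-0.008 0.0015 0.01 0 -0.003 0.001; -0.008 0.0015 0.025 0 -0.003 0.001; -0.008 0.0015 0.04 0 -0.003 0.001; -0.008 0.0015 0.055 0 -0.003 0.001; -0.008 0.0015 0.07 0 -0.003 0.001; -0.008 0.0015 0.083 0 -0.003 0.001; -0.008 0.0015 0.093 0 -0.003 0.001; -0.008 0.0015 0.095 0 -0.003 0.001"}}

```text
clock: 13.4
tcp_pos: [0.5761, 0.11, 0.1221]
eef_rot: [0.05, 2.321, -0.021]
wrist_force: [-1.0, 0.4, -0.5]
gripper_width: 0.0854
```

>>> {"fn": "move_arm", "kwargs": {"rows": "0 0 0 0 0 0; 0 0 0 0 0 0; 0 0 0 0 0 0; 0 0 0 0 0 0; 0 0 0 0 0 0; 0 0 0 0 0 0; 0 0 0 0 0 0; 0 0 0 0 0 0", "grip": -1}}

```text
clock: 14.4
tcp_pos: [0.5765, 0.1108, 0.1231]
eef_rot: [0.05, 2.319, -0.019]
wrist_force: [-2.8, 4.9, 2.9]
gripper_width: 0.0415
```

```bash
python3 - <<'E'
from h import *
p=np.load("pose.npz")["p"]; az=p[2]+np.pi
o=env.get_obs(); print(o["joint_positions"],o["tcp_pos"],o["gripper_width"],o["wrist_force"])
M=R.from_rotvec(o["eef_rot"]).as_matrix(); print(M)
a=o["tcp_pos"]
rows([(a+[0,0,.12],None),([.42,.03,.26],ori(180,np.pi/2)),([.41,.02,.12],ori(220,np.pi/2))])
E
```

```text
[ 0.1835 -0.2024  2.0826 -0.3606  0.4789 -1.0913] [0.5765 0.1108 0.1231] 0.04145466191017989 [-2.8011  4.9102  2.9009]
[[-0.6803  0.0423  0.7317]
 [ 0.0303  0.9991 -0.0296]
 [-0.7323  0.0021 -0.6809]]
from [0.5765 0.1108 0.1231] t 14.4
-0.0879 0.0002 -0.0817 0.0000 0.0000 0.0000
0.0038 -0.0871 -0.2053 -0.0098 0.5231 -0.0259
0.1128 -0.0978 -0.1170 -0.0004 0.9674 -0.0297
```

>>> {"fn": "move_arm", "kwargs": {"rows": "-0.007 0 -0.0065 0 0 0; -0.018 0 -0.0165 0 0 0; -0.03 0 -0.028 0 0 0; -0.043 0 -0.04 0 0 0; -0.056 0 -0.052 0 0 0; -0.069 0 -0.064 0 0 0; -0.081 0 -0.075 0 0 0; -0.088 0 -0.082 0 0 0"}}

```text
clock: 15.4
tcp_pos: [0.5766, 0.1101, 0.245]
eef_rot: [0.051, 2.318, -0.02]
wrist_force: [0.8, 0.5, -2.5]
gripper_width: 0.0413
```

```bash
python3 - <<'E'
from h import *
o=wrist("w6"); print(o["joint_positions"],o["tcp_pos"],o["gripper_width"],o["wrist_force"])
from scipy.spatial.transform import Slerp
R0=R.from_rotvec(o["eef_rot"]); R1=R.from_matrix(ori(219,np.pi/2)); S=Slerp([0,1],R.concatenate([R0,R1]))
a=np.array(o["tcp_pos"]); b=np.array([.43,.02,.20])
k=(R0.inv()*R1).magnitude(); print(np.degrees(k))
rows([(a+(b-a)*t,S(t).as_matrix()) for t in np.arange(1,9)/8])
s=env.read_camera("side")[:,:,::-1]; cv2.imwrite("pics/s6.png",s)
E
```

```text
[ 0.1822 -0.3229  1.9173 -0.2405  0.7514 -1.2379] [0.5766 0.1101 0.245 ] 0.041297888903675965 [ 0.7963  0.4648 -2.4864]
86.17631676184047
from [0.5771 0.1103 0.2466] t 15.45
0.0177 -0.0123 -0.0086 0.0003 0.1212 -0.0039
0.0339 -0.0243 -0.0179 0.0001 0.2409 -0.0076
0.0501 -0.0364 -0.0272 0.0000 0.3605 -0.0113
0.0663 -0.0484 -0.0365 -0.0001 0.4801 -0.0151
0.0825 -0.0605 -0.0458 -0.0002 0.5998 -0.0188
0.0988 -0.0725 -0.0551 -0.0004 0.7194 -0.0225
0.1150 -0.0845 -0.0644 -0.0005 0.8390 -0.0262
0.1312 -0.0966 -0.0737 -0.0006 0.9586 -0.0299
```

>>> {"fn": "move_arm", "kwargs": {"rows": "0.009 -0.006 -0.004 0 0.06 -0.002; 0.022 -0.016 -0.011 0 0.155 -0.005; 0.036 -0.026 -0.019 0 0.255 -0.008; 0.05 -0.036 -0.027 0 0.36 -0.011; 0.064 -0.047 -0.035 0 0.465 -0.015; 0.08 -0.058 -0.044 0 0.575 -0.018; 0.096 -0.07 -0.053 0 0.69 -0.022; 0.11 -0.08 -0.061 0 0.8 -0.025"}}

```text
clock: 16.5
tcp_pos: [0.4548, 0.0349, 0.2058]
eef_rot: [-0.011, -2.706, 0.005]
wrist_force: [-0.1, -0.6, -2.2]
gripper_width: 0.0416
```

```bash
python3 - <<'E'
from h import *
o=env.get_obs(); print(o["joint_positions"],o["tcp_pos"],o["gripper_width"],o["wrist_force"])
M=ori(219,np.pi/2)
# TCP when piece lies: axis height .018 + d*cos
z=.018+.011*M[2,2]; print("tcp z lying",z)
rows([([.43,.02,.10],M),([.43,.02,.05],M)])
E
```

```text
[-0.0355  0.1988  1.3555 -0.0189  2.022  -1.6029] [0.4548 0.0349 0.2058] 0.04164453656439189 [-0.1359 -0.6447 -2.178 ]
tcp z lying 0.00945139442397332
from [0.4548 0.0349 0.2058] t 16.5
-0.0222 -0.0145 0.1064 -0.0007 0.1564 -0.0055
-0.0433 -0.0143 0.1518 -0.0007 0.1564 -0.0055
```

>>> {"fn": "move_arm", "kwargs": {"rows": "-0.003 -0.002 0.015 0 0.03 -0.001; -0.006 -0.005 0.035 0 0.065 -0.002; -0.01 -0.007 0.055 0 0.1 -0.003; -0.015 -0.01 0.075 0 0.13 -0.005; -0.022 -0.013 0.1 0 0.16 -0.006; -0.03 -0.014 0.12 0 0.17 -0.006; -0.038 -0.014 0.14 0 0.17 -0.006; -0.043 -0.014 0.15 0 0.17 -0.006"}}

```text
clock: 17.5
tcp_pos: [0.4297, 0.0205, 0.0503]
eef_rot: [0.002, -2.438, 0.001]
wrist_force: [-0.1, -0.0, -2.0]
gripper_width: 0.0415
```

```bash
python3 - <<'E'
from h import *
o=env.get_obs(); print(o["joint_positions"],o["tcp_pos"],o["gripper_width"],o["wrist_force"])
a=o["tcp_pos"]; M=R.from_rotvec(o["eef_rot"]).as_matrix(); print(M[:,2], 180+np.degrees(np.arctan2(-M[0,2],-M[2,2])))
rows([([a[0],a[1],.012],ori(221.5,np.pi/2))])
s=env.read_camera("side")[:,:,::-1]; t=env.read_camera("top")[:,:,::-1]
im=np.zeros((400,800,3),np.uint8); im[:,:400]=cv2.resize(s[120:300,140:320],(400,400)); im[:,400:]=cv2.resize(t[130:330,220:420],(400,400)); cv2.imwrite("pics/m7.png",im)
E
```

```text
[-0.0559  0.4558  1.446  -0.04    1.9419 -1.629 ] [0.4297 0.0205 0.0503] 0.04145203606046799 [-0.1229 -0.04   -2.0292]
[-0.6467 -0.0012 -0.7627] 220.29650473005609
from [0.4297 0.0205 0.0503] t 17.5
-0.0248 0.0000 0.0292 -0.0007 0.0134 0.0007
```

View pics/m7.png

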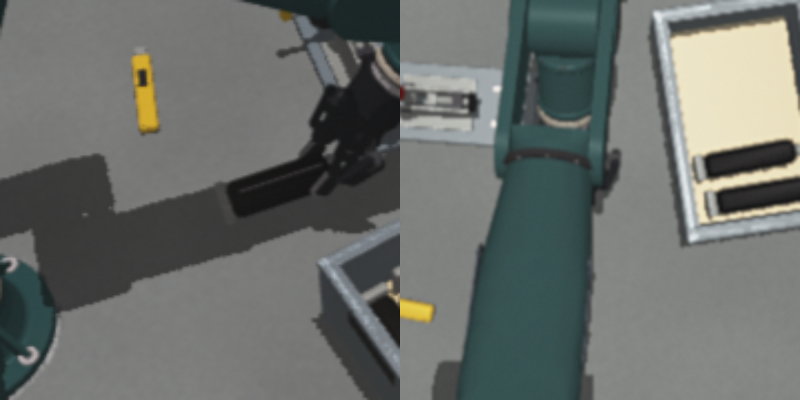

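The piece hangs level with its foot towards the robot and nothing is near it. I'll lower it to the bench gently.

>>> {"fn": "move_arm", "kwargs": {"rows": "-0.004 0 0.005 0 0.003 0; -0.009 0 0.011 0 0.007 0; -0.014 0 0.016 0 0.01 0; -0.018 0 0.021 0 0.013 0; -0.021 0 0.025 0 0.013 0; -0.023 0 0.027 0 0.013 0; -0.0245 0 0.029 0 0.013 0; -0.0245 0 0.029 0 0.013 0"}}

```text
clock: 18.6
tcp_pos: [0.4296, 0.0204, 0.0127]
eef_rot: [0.002, -2.417, 0.001]
wrist_force: [-0.7, -0.5, -3.0]
gripper_width: 0.0413
```

>>> {"fn": "move_arm", "kwargs": {"rows": "-0.001 0 0.001 0 0 0; -0.0015 0 0.002 0 0 0; -0.002 0 0.0025 0 0 0; -0.0026 0 0.003 0 0 0; -0.0026 0 0.003 0 0 0; -0.0026 0 0.003 0 0 0; -0.0026 0 0.003 0 0 0; -0.0026 0 0.003 0 0 0"}}

```text
clock: 19.6
tcp_pos: [0.4298, 0.0205, 0.0097]
eef_rot: [0.002, -2.417, 0.001]
wrist_force: [2.8, -0.1, 5.5]
gripper_width: 0.041
```

>>> {"fn": "move_arm", "kwargs": {"rows": "0 0 0 0 0 0; 0 0 0 0 0 0; 0 0 0 0 0 0; 0 0 0 0 0 0; 0 0 -0.01 0 0 0; 0 0 -0.03 0 0 0; 0 0 -0.06 0 0 0; 0 0 -0.09 0 0 0", "grip": 0.7}}

```text
clock: 20.6
tcp_pos: [0.4903, 0.0206, 0.0782]
eef_rot: [0.002, -2.418, 0.001]
wrist_force: [0.8, -0.2, -0.5]
gripper_width: 0.0727
```

```bash
python3 - <<'E'
from h import *
o=env.get_obs(); print(o["joint_positions"],o["tcp_pos"],o["wrist_force"])
rows([([.375,.02,.20],ori(180,np.pi/2))])
E
```

```text
[-0.0507  0.5623  1.2362 -0.0393  2.0662 -1.6284] [0.4903 0.0206 0.0782] [ 0.7915 -0.1519 -0.5079]
from [0.4903 0.0206 0.0782] t 20.6
0.1671 -0.0004 -0.0148 -0.0004 -0.4610 0.0008
```

>>> {"fn": "move_arm", "kwargs": {"rows": "0.021 0 -0.006 0 -0.04 0; 0.042 0 -0.01 0 -0.1 0; 0.063 0 -0.013 0 -0.16 0; 0.084 0 -0.015 0 -0.22 0; 0.105 0 -0.015 0 -0.28 0; 0.126 0 -0.015 0 -0.345 0; 0.147 0 -0.015 0 -0.405 0; 0.167 0 -0.015 0 -0.461 0"}}

```text
clock: 21.6
tcp_pos: [0.3748, 0.0204, 0.2017]
eef_rot: [-0.002, 3.137, -0.001]
wrist_force: [0.2, -0.0, 1.3]
gripper_width: 0.0727
```

```bash
python3 - <<'E'
from h import *
o=wrist("w8"); print(o["tcp_pos"],o["eef_rot"],o["joint_positions"])
E
```

```text
[0.3748 0.0204 0.2017] [-0.0023  3.1369 -0.0006] [-0.097  -0.3111  1.7883  0.0001  1.6598 -1.6692]
```

View pics/w8.png

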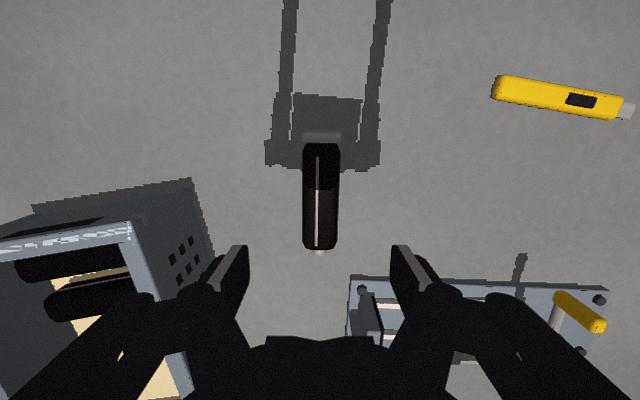

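w8 shows the grip lying on its side, with its foot end at about (321,133) and its top end at about (320,249), aligned with world x. Measuring its centre.

```bash
python3 - <<'E'
from h import *
c=np.load("w8.npz"); C["w8"]={k:c[k] for k in c}
a=back("w8",[321.5,133],.036); b=back("w8",[320,249],.025); print(a,b,np.linalg.norm(a-b))
m=(a+b)/2; az=np.arctan2(b[1]-a[1],b[0]-a[0]); print("mid",m,"az",np.degrees(az))
M=ori(180,az+np.pi/2); rows([([m[0],m[1],.12],M),([m[0],m[1],.008],M)])
E
```

```text
[0.3224 0.0227 0.036 ] [0.46   0.0214 0.025 ] 0.13804126488041943
mid [0.3912 0.022  0.0305] az -0.5163209787911502
from [0.373  0.0206 0.2041] t 21.65
-0.0174 0.0014 0.0843 -0.0005 0.0056 0.0069
-0.0164 0.0015 0.1963 -0.0005 0.0056 0.0069
```

>>> {"fn": "move_arm", "kwargs": {"rows": "-0.005 0 0.03 0 0.002 0.002; -0.01 0.001 0.06 0 0.005 0.005; -0.017 0.0015 0.09 0 0.0055 0.007; -0.017 0.0015 0.12 0 0.0055 0.007; -0.017 0.0015 0.15 0 0.0055 0.007; -0.0165 0.0015 0.175 0 0.0055 0.007; -0.0165 0.0015 0.19 0 0.0055 0.007; -0.0165 0.0015 0.195 0 0.0055 0.007"}}

```text
clock: 22.65
tcp_pos: [0.3911, 0.022, 0.0087]
eef_rot: [-0.015, -3.14, 0.001]
wrist_force: [-0.7, 0.8, -0.6]
gripper_width: 0.0725
```

>>> {"fn": "move_arm", "kwargs": {"rows": "0 0 0 0 0 0; 0 0 0 0 0 0; 0 0 0 0 0 0; 0 0 0 0 0 0; 0 0 0 0 0 0; 0 0 0 0 0 0; 0 0 0 0 0 0; 0 0 0 0 0 0", "grip": -1}}

```text
clock: 23.65
tcp_pos: [0.3923, 0.0219, 0.01]
eef_rot: [0.014, 3.14, -0.002]
wrist_force: [0.0, -0.5, 5.8]
gripper_width: 0.0411
```

```bash
python3 - <<'E'
from h import *
q=np.load("pose.npz")["q"]; o=env.get_obs(); a=o["tcp_pos"]; print(a,o["gripper_width"],o["wrist_force"],o["joint_positions"])
t=W(q,[.055,0,.25]); print("target",t)
# piece currently along world x; jaw az ~ +90. want jaw az = crate x = q[2] or q[2]+pi -> smaller q6
rows([([*a[:2],.25],None),(t,ori(180,q[2])),(t,ori(180,q[2]+np.pi))])
E
```

```text
[0.3923 0.0219 0.01  ] 0.04106075816012452 [ 0.0437 -0.5153  5.7781] [-0.0881 -0.1064  2.0233 -0.0009  1.2231 -1.6494]
target [ 0.6089 -0.2039  0.25  ]
from [0.3923 0.0219 0.01  ] t 23.65
-0.0004 -0.0002 -0.2400 0.0000 0.0000 0.0000
-0.2191 -0.2240 -0.2394 0.0002 0.0013 0.8800
-0.2191 -0.2240 -0.2394 -0.0014 0.0002 -1.1200
```

>>> {"fn": "move_arm", "kwargs": {"rows": "0 0 -0.01 0 0 0; 0 0 -0.03 0 0 0; 0 0 -0.06 0 0 0; 0 0 -0.1 0 0 0; 0 0 -0.14 0 0 0; 0 0 -0.18 0 0 0.05; -0.01 -0.01 -0.22 0 0 0.13; -0.025 -0.03 -0.24 0 0 0.22"}}

```text
clock: 24.65
tcp_pos: [0.417, -0.0079, 0.2526]
eef_rot: [0.558, 3.087, -0.0]
wrist_force: [0.3, 0.6, -3.2]
gripper_width: 0.041
```

```bash
python3 - <<'E'
from h import *
q=np.load("pose.npz")["q"]; o=env.get_obs(); print(o["gripper_width"],o["wrist_force"])
rows([(W(q,[.055,0,.25]),ori(180,q[2]))])
E
```

```text
0.040957123560965716 [ 0.2871  0.5855 -3.1633]
from [ 0.417  -0.0079  0.2526] t 24.65
-0.2484 -0.1164 0.0037 0.0019 0.0025 0.6582
```

>>> {"fn": "move_arm", "kwargs": {"rows": "-0.02 -0.01 0 0 0 0.06; -0.055 -0.026 0 0 0 0.15; -0.09 -0.042 0.001 0 0.001 0.25; -0.125 -0.059 0.002 0.001 0.001 0.35; -0.16 -0.075 0.003 0.001 0.002 0.45; -0.195 -0.092 0.003 0.002 0.002 0.55; -0.228 -0.107 0.004 0.002 0.002 0.62; -0.248 -0.116 0.004 0.002 0.0025 0.658"}}

```text
clock: 25.65
tcp_pos: [0.6088, -0.2044, 0.2478]
eef_rot: [-2.015, -2.406, 0.002]
wrist_force: [0.9, 0.6, -1.9]
gripper_width: 0.0411
```

```bash
python3 - <<'E'
from h import *
q=np.load("pose.npz")["q"]; o=wrist("w9"); print(o["gripper_width"],o["wrist_force"],o["tcp_pos"])
print(proj("w9",W(q,[[-.15,.1,.12],[-.15,-.1,.12],[.15,.1,.12],[.15,-.1,.12],[-.136,.086,.034],[-.136,-.086,.034]])))
rows([(W(q,[.055,0,.12]),ori(180,q[2])),(W(q,[.055,0,.046]),ori(180,q[2]))])
E
```

```text
0.041059764338448074 [ 0.9268  0.6028 -1.9187] [ 0.6088 -0.2044  0.2478]
[[ 82.8936  82.0239]
 [126.1879 284.144 ]
 [427.7146  80.7968]
 [408.6102 283.8337]
 [155.5065 103.3923]
 [176.1641 239.1495]]
from [ 0.6101 -0.2062  0.2472] t 25.7
0.0025 -0.0005 0.1272 -0.0013 -0.0000 -0.0032
0.0025 -0.0003 0.2012 -0.0013 -0.0000 -0.0032
```

View pics/w9.png

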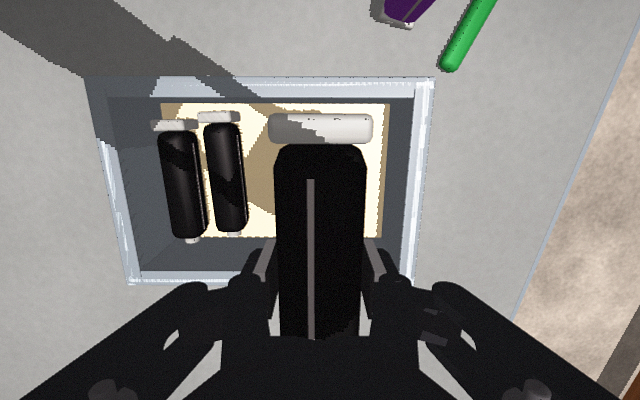

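w9 shows the held grip over the empty half with its foot at (320,128), and the finished grips at (182,180) and (225,175). The rim corners are within about 5 px of prediction, so I'll refit the crate before lowering.

```bash
python3 - <<'E'
from h import *
q=np.load("pose.npz")["q"]; c=np.load("w9.npz"); C["w9"]={k:c[k] for k in c}
X=[[-.15,.1,.12],[-.15,-.1,.12],[.15,.1,.12],[.15,-.1,.12]]
qn,r=fit([("w9",X,np.array([[85,76],[131,283.5],[434,77],[409,285]]))],q); print(q,qn); print(r)
np.savez("q2.npz",q=qn)
d=lambda v:((lambda P:[np.cos(qn[2])*P[0]+np.sin(qn[2])*P[1],-np.sin(qn[2])*P[0]+np.cos(qn[2])*P[1]])((v-W(qn,[0,0,0]))[:2]))
for uv in ([172,125],[192,239],[218,116],[234,232]): print("done ends",d(back("w9",uv,.06)))
T=(.058,.0)
rows([(W(qn,[*T,.13]),ori(180,qn[2])),(W(qn,[*T,.046]),ori(180,qn[2]))])
E
```

```text
[ 0.5548 -0.2137  0.1792] [ 0.5578 -0.2105  0.1733]
[[ 1.6239  1.6907]
 [-2.7242 -2.2568]
 [-1.4046  1.6355]
 [ 2.4637 -2.6088]]
done ends [np.float64(-0.11111341257662351), np.float64(0.05885260113132996)]
done ends [np.float64(-0.1052893007059264), np.float64(-0.07766500320455241)]
done ends [np.float64(-0.0592662094483704), np.float64(0.06855717321515303)]
done ends [np.float64(-0.05252676067461847), np.float64(-0.06814320266137645)]
from [ 0.6101 -0.2062  0.2472] t 25.7
0.0048 0.0060 0.1172 -0.0013 -0.0000 0.0005
0.0048 0.0061 0.2012 -0.0013 -0.0000 0.0005
```

>>> {"fn": "move_arm", "kwargs": {"rows": "0.002 0.002 0.015 0 0 0; 0.005 0.006 0.04 -0.001 0 0; 0.005 0.006 0.07 -0.001 0 0; 0.005 0.006 0.1 -0.001 0 0; 0.005 0.006 0.13 -0.001 0 0; 0.005 0.006 0.155 -0.001 0 0; 0.005 0.006 0.18 -0.001 0 0; 0.005 0.006 0.194 -0.001 0 0"}}

```text
clock: 26.7
tcp_pos: [0.6126, -0.1986, 0.0502]
eef_rot: [-2.015, -2.403, 0.003]
wrist_force: [-0.6, 0.4, -3.2]
gripper_width: 0.0409
```

>>> {"fn": "move_arm", "kwargs": {"rows": "0 0 0.001 0 0 0; 0 0 0.003 0 0 0; 0 0 0.005 0 0 0; 0 0 0.007 0 0 0; 0 0 0.008 0 0 0; 0 0 0.009 0 0 0; 0 0 0.009 0 0 0; 0 0 0.009 0 0 0"}}

```text
clock: 27.7
tcp_pos: [0.6132, -0.1989, 0.0441]
eef_rot: [-2.017, -2.405, 0.002]
wrist_force: [-3.6, 2.2, 7.8]
gripper_width: 0.041
```

>>> {"fn": "move_arm", "kwargs": {"rows": "0 0 0 0 0 0; 0 0 0 0 0 0; 0 0 0 0 0 0; 0 0 0 0 0 0; 0 0 -0.01 0 0 0; 0 0 -0.03 0 0 0; 0 0 -0.06 0 0 0; 0 0 -0.09 0 0 0", "grip": 0.5}}

```text
clock: 28.7
tcp_pos: [0.6139, -0.1991, 0.137]
eef_rot: [-2.018, -2.407, 0.0]
wrist_force: [-0.4, -0.1, 0.4]
gripper_width: 0.064
```

>>> {"fn": "move_arm", "kwargs": {"rows": "0.01 0 -0.04 0 0 0; 0.01 0 -0.08 0 0 0; 0.01 -0.03 -0.12 0 0 0; 0.01 -0.08 -0.14 0 0 0; 0.01 -0.13 -0.14 0 0 0; 0.01 -0.18 -0.14 0 0 0; 0.01 -0.22 -0.14 0 0 0; 0.01 -0.24 -0.14 0 0 0"}}

```text
clock: 29.7
tcp_pos: [0.3746, -0.2314, 0.2794]
eef_rot: [2.018, 2.404, -0.0]
wrist_force: [-0.0, 0.3, 1.0]
gripper_width: 0.0641
```

```bash
python3 - <<'E'
from h import *
o=wrist("w10"); print(o["tcp_pos"],o["wrist_force"],o["clock"],o["gripper_width"])
s=env.read_camera("side")[:,:,::-1]; w=cv2.imread("pics/w10.png")
t=env.read_camera("top")[:,:,::-1]
im=np.zeros((600,800,3),np.uint8); im[:250,:400]=cv2.resize(w,(400,250)); im[250:,:400]=cv2.resize(t[100:275,150:450],(400,350))[:350]; im[:400,400:]=cv2.resize(s[80:340,240:450],(400,400)); cv2.imwrite("pics/m10.png",im)
E
```

```text
[ 0.3746 -0.2314  0.2794] [-0.0491  0.3013  1.0221] 29.7 0.06405431500192223
```

View pics/m10.png

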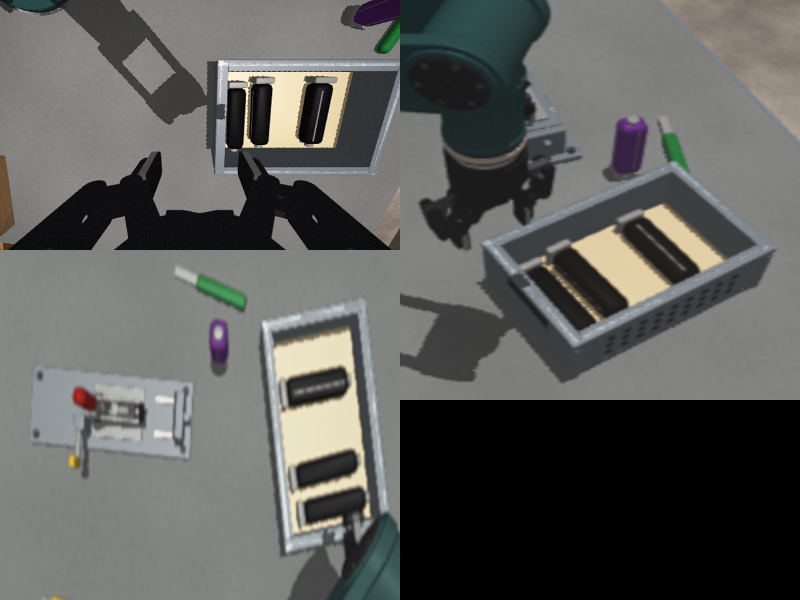

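The final views show the piece flat on the foam, parallel to the finished grips. The lever is upright with the bolt drawn, and the gripper is clear. I'll make one numeric check of the piece in the crate frame, then hand in.

```bash
python3 - <<'E'
from h import *
c=np.load("w10.npz"); C["w10"]={k:c[k] for k in c}; q=np.load("q2.npz")["q"]
E=[]
for uv,z in (([510,129],.072),([499,229],.06)):
    d=(back("w10",uv,z)-W(q,[0,0,0]))[:2]; E.append([np.cos(q[2])*d[0]+np.sin(q[2])*d[1],-np.sin(q[2])*d[0]+np.cos(q[2])*d[1]])
E=np.array(E); print("ends",E,"centre",E.mean(0),"deg off y",np.degrees(np.arctan2(*(E[0]-E[1]))))
if abs(E.mean(0)[1])<.022: env.sign_off(); print("signed off")
E
```

```text
ends [[ 0.0418  0.0672]
 [ 0.0591 -0.0638]] centre [0.0504 0.0017] deg off y -7.5395081958651025
the job is handed in; nothing more can be done
signed off
```

The job is handed in. The trimmed grip lies flat on the foam in the empty half of the crate, parallel to the two finished grips. The hand-in gave no verdict.

**What I did:**
- I drew the bolt to its stop, 34 mm, and swung the lever up to about 92° (estimated from the gripper position). It is still standing open.
- I lifted the black grip out by its upper end with the gripper tilted, turned it 90° and laid it on its side on the bench.
- I took it again across its middle and set it down in the crate. I ignored the purple look-alike.

**Last checks:**
- **Piece in the crate:** its centre measures about x = 0.050 m, y = 0.002 m in the crate's frame. Its length is about 7° off the crate's y axis, within the 20° allowed. That angle comes from pixels read by eye; in the picture it looks parallel.
- **Rest of the scene:** the last pictures show the lever upright, the bolt drawn out, and the finished grips, knife and the visible edge of the cutter in place. I only judged these by eye.
- **Robot and time:** the gripper is clear of everything with no contact force. The run took about 30 s.

**Disagreements:** one crate corner in the side view was 6 px off the first fit, so I dropped it. I refitted the crate from the wrist view, which moved it about 4 mm. The knob and handle also read 1–2 mm narrower in the fingers than their stated sizes; this caused no trouble.

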